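# Prime the rivet-gun oil pump

### The arm

A 6-joint arm with a two-finger parallel gripper is mounted at the origin on the work surface; the furniture and walls round the work are solid. World frame = base frame: x ahead of the robot, y to its left, z up, the work surface at z = 0. Lengths are in m, angles in rad, forces in N, time in s.
With the tool pointing down it reaches from about 0.35 to 0.85 m from the base axis. Payload 8.1 kg.
Tool frame: the origin (TCP) lies at the very end of the fingers, on their centre line; the grasp point (between the pads) lies 19 mm behind it; z points along the fingers, x is the direction in which the jaws open and shut, and the axes are right-handed (so a half turn about z gives the same grasp; the last joint's range is limited). The gripper opens to 93 mm and grips with 3 to 60 N. Pads are 15 mm wide; open, the fingers measure 128 mm over their backs; the gripper's body (75 mm by 188 mm) begins 65 mm behind the grasp point.
Start: joints at [-1.198, 0.13, 1.488, -0, 1.523, -0.085], TCP at [0.265, -0.538, 0.219] pointing down, gripper open.
Joint ranges: [-2.96, 2.96], [-0.89, 2.26], [0.02, 2.5], [-1.34, 4.48], [0, 2.73], [-2.66, 2.66]. Speed limits (rad/s): [2.39, 2.39, 2.79, 3.14, 3.14, 3.14].

### API

Orientations are given as a rotation vector (axis times angle).
In Python, from plant import robot gives the robot as it stands. The module is installed in compiled form; this text tells all that it offers.
- The arm moves only by the tool jog_arm, never from a script. Its argument "commands" is one flat list of numbers, 5 for each row, row after row: the gripper's target within -1 to 1 (shut at 1, half-way at 0, fully open at -1), then the shift along the tool's x, y, z in m, then the turn about the tool's z in degrees. A call has 1 to 20 rows; each row shifts and turns the commanded pose from where the row before left it, along the tool's axes as they then stand; what a row does not reach is not made up. A row lasts 1/12 s, in which the tool goes at most 41.7 mm and 7.16 degrees, less where a joint would pass 70% of its speed; a pose out of reach is approached as far as the arm can. A call is refused whole if a number of a shift passes 0.0417 or a number of a turn 7.16, either way. A call with a gripper value outside its range is refused whole. The fingers move at their own pace and stop on an object; "grip_force" is the grip in N (left out, the last holds). Time passes only in rows, so rows that do not move let the fingers close. It gives the time, the measured TCP pose, the force and the opening at its end, in the units of the state.
- robot.read_state(): the state, without advancing time (a new reading comes with each control period).
- robot.read_camera(name): name is "scene" or "top" or "wrist"; returns a dict with "img" (420x560x3 uint8, blue, green, red), "vfov" (degrees; the focal length in pixels is half the picture's height over the tangent of half this angle, whatever the lens; pixels are square), "cx", "cy" (the principal point, pixels), "extrinsics" (4x4, takes a point from world to camera coordinates). Camera axes: x right, y down, z forward; pixel columns grow to the right and rows downward; lengths in m; the calibration is good to about 2 mm. A picture is of the moment at which its call begins. There is no depth.
- robot.close_job(): hands the job in, once; it reports no verdict.
Trained networks look in a picture, given as the dict that the camera call returned (one of the last four; its "shot" number tells which), for a name from the list of things; names that differ only in an ending like _2 or _b are one class to them, and where a whole thing is asked for, a point or a joint stands for the part that bears it (a point fixed in the world has none). Each returns a list of dicts, best first, with "score" (0 to 1); they miss things now and then, are a little off and sometimes report something else, mostly with a low value. They report only what shows in the picture. A call takes as long as a camera call.
- robot.recognise(thing, picture): "box" ([centre column, centre row, width, height] as shares, 0 to 1, of the picture: columns of its width, rows of its height, round what is visible of it).
- robot.pinpoint(thing, picture): "position" ([row, column] as shares, 0 to 1, of the picture: columns of its width, rows of its height: a listed point, or the origin of a listed thing).
The state is a dict: "t": time; "q": joint angles; "dq": joint speeds; "joint_torque": joint torques, N m; "tool_pos": TCP position; "orientation": TCP orientation; "force": force on the tool from outside, world axes, zero at the start; "wrist_torque": the same for the moment, N m; "opening": finger opening in m.
Only numpy, scipy, OpenCV 4.12 (cv2) and the standard library are available. Lean on these libraries where they do the work, as an engineer would, in place of code of your own. Each camera call takes 0.05 s, during which the arm holds its last target.

### The job

Prime the bench pump: push its orange-knobbed release lever all the way over to the left (shut), then press the black plunger right down and let it come back up, again and again, until the red indicator pin stands fully out and its green foot band shows. Leave the plunger up and the lever shut, do not touch the pin itself, and do not shift or lift the pump or disturb the other things on the bench.

Things in the scene. Friction and masses are not known exactly. Their poses are not given: they have to be found in the camera images.
- pump: bench priming pump: grey block (top 62 mm up) on a dark steel foot 100 x 155 mm, 4 kg, loose on the bench, its front turned roughly to the robot. Origin on its underside; z up, x from its front to its back, y to its left seen from its front. On top (x, y here): black plunger at (12, 36) mm, red pin in a brass collar at (30, -8), hub of the release lever at (-5, -30)
- plunger_top (a point): centre of the flat top of the plunger's black round head, 38 mm across, 122 mm above the bench when up; moves with the head
- plunger (a joint): how far the plunger is pressed, m: 0 up, 0.015 right down. Its spring lifts it: 4 N at the top, 10 N at the bottom, plus 2 N while it lifts the pin. Each full stroke ratchets the pin up 7 mm (the first 5 to 12 mm); the next counts only once the plunger is back within 3 mm of the top. Short strokes lift it less; with the release lever open they do nothing
- pin_top (a point): centre of the flat top of the red indicator pin, 10 mm across; upright, 83 mm above the bench when fully in, 125 mm when fully out
- pin (a joint): how far the indicator pin has come out, m: 0 in, 0.042 fully out (it then rises no more). It stays where it is by friction. Its start differs, 0 to 0.014, so 4 to 6 full strokes are needed
- lever_knob (a point): a point on the axis of the lever's upright orange knob, a post 15 mm across that stands from 68 to 104 mm above the bench; the point is 92 mm above the bench
- lever_hinge (a point): a point on the lever's upright hinge axis, at the same height, 48 mm from the knob's axis. (Reach it from the right: a fixed dark rivet gun of the room hangs at about x = 0.30, y = 0.10, from 0.36 to 0.67 m up, where an arm's upper links can strike it; tilt the fingers if need be)
- lever (a joint): angle of the release lever, rad: 0 open (the arm points straight to the pump's front), 1.1 shut against its stop (the arm has swung to the left, clockwise seen from above). It needs about 1 N at the knob and stays where it is left
- oil_bottle: bystander: yellow oil bottle with a red nozzle, 48 mm across, 92 mm tall, to the right of the pump; origin at the centre of its underside
- cup_steel: bystander: grey steel cup, 59 mm across, 64 mm tall; origin at the centre of its underside
- nose_black: bystander: small black nose piece standing on end, 19 mm wide, 27 mm tall; origin at the centre of its underside
- carton_yellow: bystander: small carton with a yellow stripe, 67 x 75 x 80 mm; origin at the centre of its underside

How it is judged:
On the way, in this order (a step that is already met when the one before it is completed fails the run):
1. the release lever is pushed shut before the pin is pumped out (value of joint lever above 0.95 rad and value of joint pin below 0.018 m), for 0.1 s.
2. the plunger is pressed right down while the lever is shut and the pin is not yet out (value of joint plunger above 0.012 m and value of joint lever above 0.95 rad and value of joint pin below 0.03 m).
3. the pin stands fully out (value of joint pin above 0.0395 m), for 0.1 s.
At the end, for the whole second after the job is handed in: The pin is out by at least 39.5 mm of 42, the lever is within 0.15 rad of its shut stop, the plunger is back up within 2 mm, and the pump stands upright, at rest and within 25 mm of where it stood (value of joint pin above 0.0395 m and value of joint lever above 0.95 rad and value of joint plunger below 0.002 m and distance of pump from where it was at the start of the episode below 0.025 m and angle between pump's own z axis and vertical below 0.05 rad and linear speed of pump below 0.02 m/s); the robot touches nothing.
It fails at once if the indicator pin is touched by the robot (contact force between any of the fingers, the arm and pin above 0.5 N).
It fails at once if the pump is lifted, tipped or shifted by more than 25 mm (height (world z) of pump above 0.008 m or angle between pump's own z axis and vertical above 0.1 rad or distance of pump from where it was at the start of the episode above 0.025 m).
It fails at once if a bystander is shifted or lifted by more than 20 mm (distance of any of oil_bottle, cup_steel, nose_black, carton_yellow from where it was at the start of the episode above 0.02 m).
It also fails if it takes over 48 s, if anything falls off the work surface, if the arm or the gripper's body presses on something with over 40 N, if the wrist force passes 120 N, or if a joint passes its speed limit or range.

## Working session

There is one attempt and no reset: what is moved stays moved. The work goes in short steps, Python scripts to look and compute and a tool call to move; the robot and the scene stay as the last step left them, time stands still between calls to the robot, and variables do not carry over. Pictures are saved under pics/ and viewed, and the job is handed in when it is done.

Besides the shell and the picture viewer there is one more tool, called after "Request:" in YAML: its name, and indented under it one key for each argument. jog_arm: Moves the arm, as the interface text tells. Its arguments: {"type":"object","properties":{"commands":{"type":"array"},"grip_force":{"type":"number"}},"required":["commands"]}

```bash
mkdir -p pics; cat > h.py <<'E'
import numpy as np, cv2
from plant import robot
def K(p):
    f=p["img"].shape[0]/2/np.tan(np.radians(p["vfov"])/2); return f,p["cx"],p["cy"]
def ray(p,col,row):
    f,cx,cy=K(p);E=np.array(p["extrinsics"]);R=E[:3,:3];t=E[:3,3]
    return -R.T@t, R.T@np.array([(col-cx)/f,(row-cy)/f,1])
def atz(p,col,row,z):
    o,d=ray(p,col,row);return o+d*(z-o[2])/d[2]
def proj(p,X):
    f,cx,cy=K(p);E=np.array(p["extrinsics"]);c=E[:3,:3]@np.array(X)+E[:3,3]
    return f*c[0]/c[2]+cx,f*c[1]/c[2]+cy
Z=dict(plunger_top=.122,lever_knob=.092,lever_hinge=.092,pump=0,oil_bottle=0,cup_steel=0,nose_black=0,carton_yellow=0)
E
python3 - <<'E'
from h import *
for n in ["scene","top"]:
    p=robot.read_camera(n);cv2.imwrite(f"pics/{n}0.png",p["img"])
    o,_=ray(p,0,0);print(n,p["vfov"],o)
    for k in list(Z)+["pin_top"]:
        r=robot.pinpoint(k,p)[:2]
        for a in r:
            rr,cc=a["position"];rr*=420;cc*=560
            print(k,round(a["score"],2),round(cc),round(rr),atz(p,cc,rr,Z.get(k,.09)).round(4))
print(robot.read_state())
E
```

```text
scene 52.944428059283894 [-0.22585914 -0.79432296  0.44714783]
plunger_top 0.54 287 182 [ 0.4392 -0.2926  0.122 ]
lever_knob 0.7 251 197 [ 0.3838 -0.2396  0.092 ]
lever_hinge 0.72 273 204 [ 0.3843 -0.2985  0.092 ]
pump 0.79 276 236 [ 0.4108 -0.2845  0.    ]
oil_bottle 0.84 282 269 [ 0.3174 -0.3742  0.    ]
cup_steel 0.98 227 218 [ 0.4102 -0.1354  0.    ]
nose_black 0.55 269 211 [ 0.5032 -0.1896  0.    ]
carton_yellow 0.62 380 252 [ 0.492  -0.4941  0.    ]
carton_yellow 0.38 249 196 [ 0.5426 -0.0865  0.    ]
pin_top 0.49 291 203 [ 0.4149 -0.3229  0.09  ]
pin_top 0.29 276 237 [ 0.2811 -0.3886  0.09  ]
top 47.87600821342795 [ 0.29062564 -0.33486516  0.94483363]
lever_knob 0.53 185 204 [ 0.3957 -0.1572  0.092 ]
lever_knob 0.49 237 218 [ 0.3727 -0.2524  0.092 ]
lever_hinge 0.8 258 212 [ 0.386  -0.2904  0.092 ]
lever_hinge 0.64 238 218 [ 0.3735 -0.254   0.092 ]
pump 0.85 260 202 [ 0.4147 -0.2892  0.    ]
oil_bottle 0.92 296 255 [ 0.3114 -0.3641  0.    ]
cup_steel 0.67 299 252 [ 0.3173 -0.3701  0.    ]
cup_steel 0.6 185 207 [ 0.4023 -0.1364  0.    ]
nose_black 0.64 205 150 [ 0.5191 -0.1741  0.    ]
nose_black 0.48 237 217 [ 0.3844 -0.243   0.    ]
carton_yellow 0.79 362 158 [ 0.5101 -0.4931  0.    ]
pin_top 0.59 276 196 [ 0.4151 -0.3218  0.09  ]
{'t': 1.0, 'q': array([-1.19839956e+00,  1.30394457e-01,  1.48820331e+00,  6.36392569e-06,
        1.52299048e+00, -8.53924515e-02]), 'dq': array([-0.0001489 , -0.00022882, -0.00078061,  0.00154014, -0.00060514,
       -0.00280485]), 'joint_torque': array([ 1.61810032e-03, -5.59766972e+01, -4.92062187e+01,  7.69207883e-02,
        2.25219835e-02, -3.61887544e-05]), 'tool_pos': array([ 0.26520849, -0.53821278,  0.21863671]), 'orientation': array([-2.66754658e+00,  1.65945299e+00, -1.15212201e-05]), 'force': array([-0.24529218,  0.00093666,  0.41164411]), 'wrist_torque': array([ 0.00662242, -0.01014543,  0.06317556]), 'opening': 0.09286481349181365}
```

```bash
python3 - <<'E'
import cv2
a=cv2.imread("pics/scene0.png");b=cv2.imread("pics/top0.png")
cv2.imwrite("pics/a.png",cv2.resize(a[130:310,150:420],(800,533),interpolation=cv2.INTER_CUBIC))
cv2.imwrite("pics/b.png",cv2.resize(b[120:300,150:420],(800,533),interpolation=cv2.INTER_CUBIC))
E
```

```text
(no output)
```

View pics/a.png

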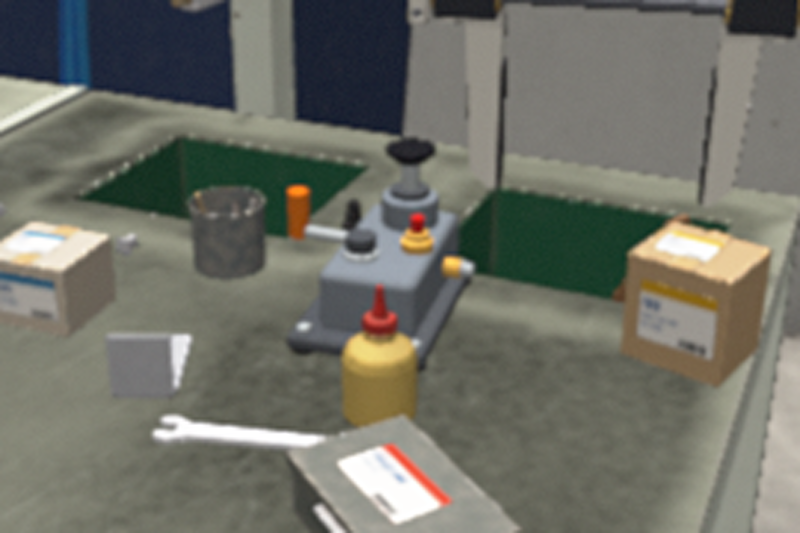

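View pics/b.png

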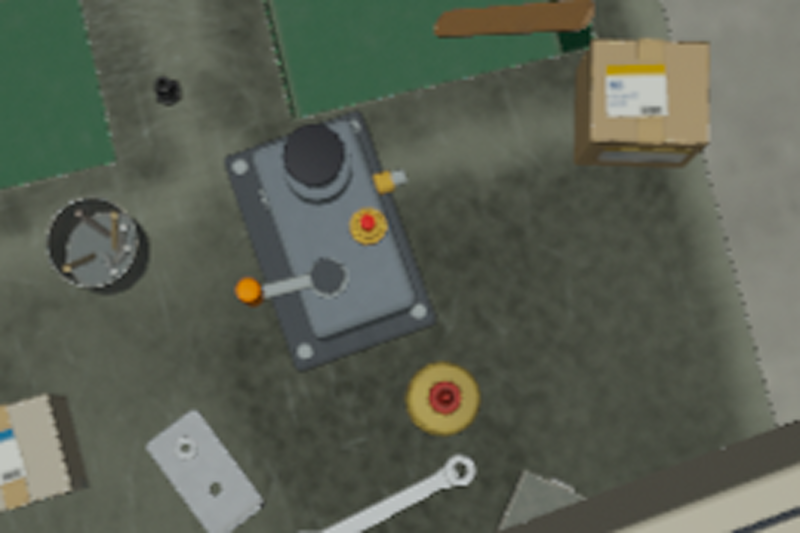

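View pics/scene0.png

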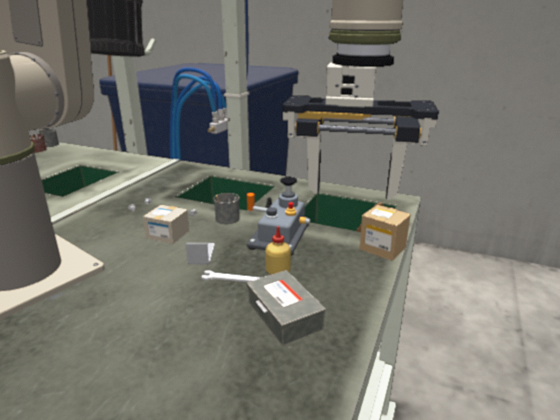

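```bash
cat > fit.py <<'E'
from h import *
from scipy.optimize import least_squares
p=robot.read_camera("top")
s=270/800
px={k:(150+a*s,120+b*s) for k,(a,b) in dict(pl=(315,155),pin=(368,225),hub=(328,276),knob=(248,291)).items()}
z=dict(pl=.122,pin=.088,hub=.08,knob=.104)
W={k:atz(p,*px[k],z[k]) for k in px}
for k in W: print(k,W[k].round(4))
L=dict(pl=(.012,.036),pin=(.03,-.008),hub=(-.005,-.03))
def T(v,l): c,s_=np.cos(v[2]),np.sin(v[2]); return np.array([v[0]+c*l[0]-s_*l[1],v[1]+s_*l[0]+c*l[1]])
r=least_squares(lambda v:np.concatenate([T(v,L[k])-W[k][:2] for k in L]),[.41,-.29,-1.5])
v=r.x;print(v,r.fun.round(4))
for k in L: print(k,T(v,L[k]).round(4))
h=T(v,L['hub']);d=W['knob'][:2]-h;print("arm len",np.linalg.norm(d))
c,s_=np.cos(v[2]),np.sin(v[2]);dl=np.array([c*d[0]+s_*d[1],-s_*d[0]+c*d[1]]);print("lever",np.arctan2(dl[1],-dl[0]))
for a in (0,.2,.4,.6,.8,1.0,1.1):
    k=T(v,(-.005-.048*np.cos(a),-.03+.048*np.sin(a))); n=T([0,0,v[2]],(np.sin(a),np.cos(a)))
    print(a,k.round(4),"push dir",n.round(3))
st=robot.read_state();R=cv2.Rodrigues(np.array(st["orientation"]))[0];print(R.round(3),st["t"])
p=robot.read_camera("wrist");cv2.imwrite("pics/w0.png",p["img"])
E
python3 fit.py
```

```text
pl [ 0.4522 -0.2866  0.122 ]
pin [ 0.4158 -0.3186  0.088 ]
hub [ 0.3844 -0.2944  0.08  ]
knob [ 0.3716 -0.2475  0.104 ]
[ 0.41378913 -0.28805961 -1.21585793] [-0.0005 -0.0002  0.001  -0.0004 -0.0005  0.0006]
pl [ 0.4517 -0.2868]
pin [ 0.4167 -0.319 ]
hub [ 0.3839 -0.2938]
arm len 0.047964425568568295
lever 0.09409719118208662
0 [ 0.3672 -0.2488] push dir [0.938 0.348]
0.2 [ 0.3765 -0.2464] push dir [0.988 0.154]
0.4 [ 0.3861 -0.2458] push dir [ 0.999 -0.045]
0.6 [ 0.3956 -0.2472] push dir [ 0.97  -0.243]
0.8 [ 0.4046 -0.2505] push dir [ 0.903 -0.431]
1.0 [ 0.4128 -0.2554] push dir [ 0.799 -0.601]
1.1 [ 0.4165 -0.2585] push dir [ 0.735 -0.678]
[[ 0.442 -0.897  0.   ]
 [-0.897 -0.442  0.   ]
 [-0.    -0.    -1.   ]] 1.05
```

Request:
jog_arm:
  commands: [1,0,0,0,6.7,1,0,0,0,6.7,1,0,0,0,6.7,1,0,0,0,6.7,1,0,0,0,6.7,1,0,0,0,6.7,1,-0.03,0.001,0,0,1,-0.03,0.001,0,0,1,-0.03,0.001,0,0,1,-0.03,0.001,0,0,1,-0.03,0.001,0,0,1,-0.03,0.001,0,0,1,-0.03,0.001,0,0,1,-0.03,0.001,0,0,1,-0.03,0.001,0,0,1,-0.03,0.001,0,0,1,0,0,0,0,1,0,0,0,0]
  grip_force: 30

```text
t: 2.6
tool_pos: [0.3284, -0.2437, 0.219]
orientation: [-1.938, 2.472, -0.002]
force: [-0.1, -0.7, 0.6]
opening: 0.0004
```

```bash
cat > st.py <<'E'
from h import *
import sys
st=robot.read_state();R=cv2.Rodrigues(np.array(st["orientation"]))[0]
print(st["t"],st["tool_pos"].round(4),st["q"].round(3),st["force"].round(2),st["opening"]);print(R.round(3))
for n in sys.argv[2:]:
    p=robot.read_camera(n);im=p["img"]
    if n=="top": im=im[120:300,150:420]
    if n=="scene": im=im[100:310,130:410]
    s=800/im.shape[1]
    cv2.imwrite(f"pics/{sys.argv[1]}_{n}.png",cv2.resize(im,None,fx=s,fy=s,interpolation=cv2.INTER_CUBIC))
E
python3 st.py m1 top wrist scene
```

```text
2.6 [ 0.3284 -0.2437  0.219 ] [-0.764 -0.414  1.981 -0.     1.573  1.048] [-0.12 -0.71  0.62] 0.00039037230392834375
[[-0.239 -0.971  0.001]
 [-0.971  0.239 -0.001]
 [ 0.001 -0.001 -1.   ]]
```

View pics/m1_wrist.png

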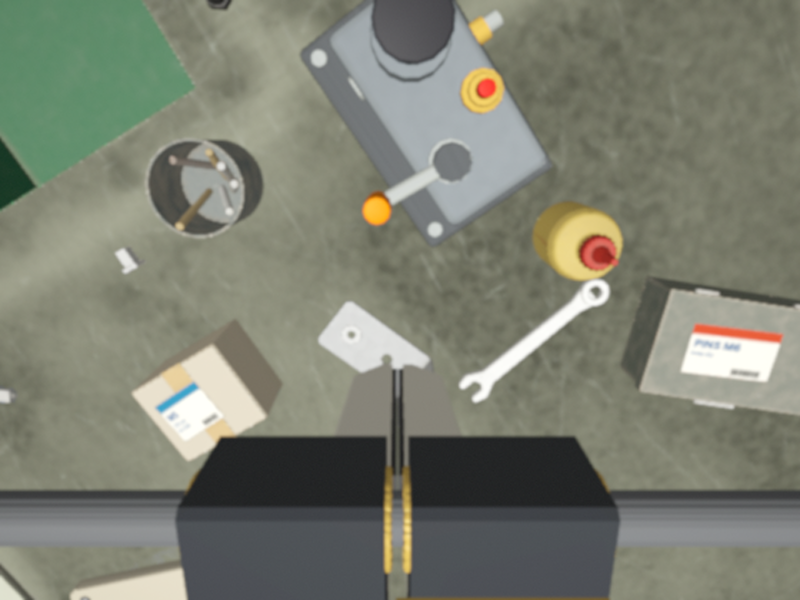

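View pics/m1_scene.png

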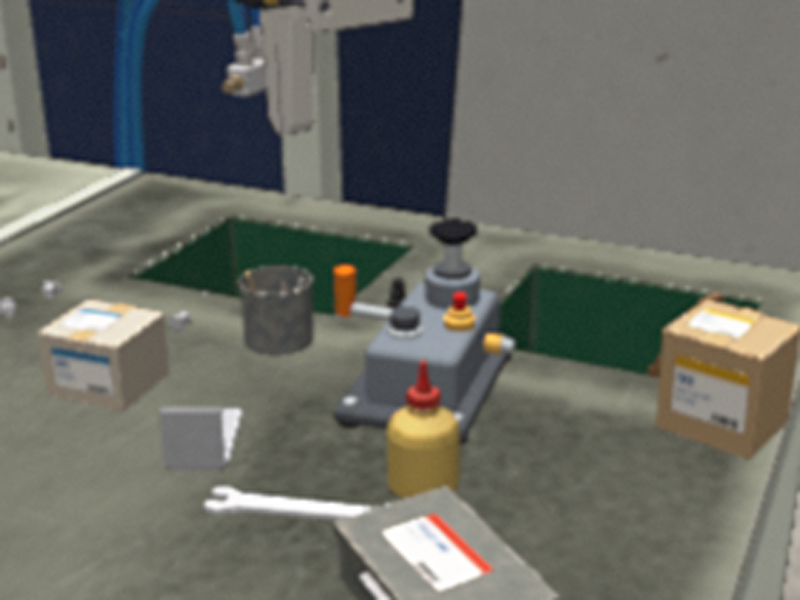

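```bash
python3 - <<'E'
from h import *
p=robot.read_camera("scene");cv2.imwrite("pics/s1.png",p["img"]);print(proj(p,[.3284,-.2437,.219]),proj(p,[.3716,-.2475,.104]))
E
```

```text
(np.float64(231.38752511141934), np.float64(144.8347006797355)) (np.float64(249.77578850451542), np.float64(194.14938387513317))
```

View pics/s1.png

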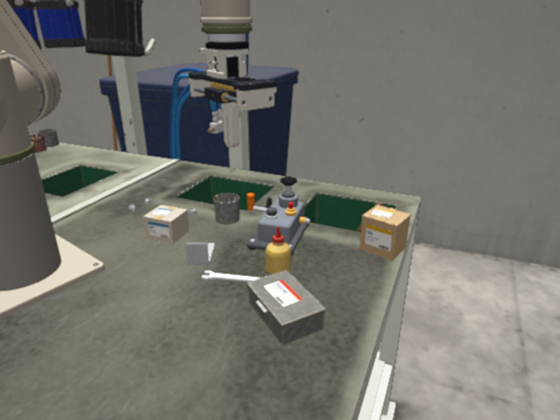

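Request:
jog_arm:
  commands: [1,-0.012,0,0.02,0,1,0,0,0.03,0,1,0,0,0.03,0,1,0,0,0.03,0,1,0,0,0.026,0,1,0,0,0,0,1,0,0,0,0]

```text
t: 3.38
tool_pos: [0.3295, -0.2327, 0.0816]
orientation: [1.933, -2.476, -0.006]
force: [0.1, -0.1, 0.5]
opening: 0.0006
```

```bash
python3 st.py m2 scene wrist
```

```text
3.3833 [ 0.3295 -0.2327  0.0816] [-0.742 -0.314  2.161 -0.     1.299  1.074] [ 0.06 -0.13  0.47] 0.000624736445929249
[[-0.243 -0.97  -0.003]
 [-0.97   0.243  0.003]
 [-0.002  0.004 -1.   ]]
```

View pics/m2_scene.png

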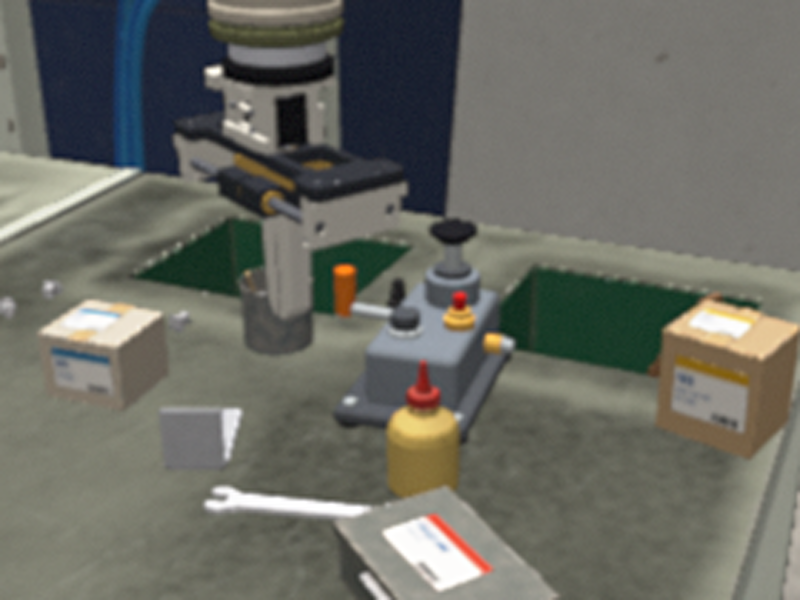

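Request:
jog_arm:
  commands: [1,0,-0.012,0,0,1,0,-0.012,0,0,1,0,-0.006,0,0,1,0,-0.006,0,0,1,0,-0.006,0,0,1,0,-0.006,0,0,1,0,-0.006,0,0,1,0,-0.006,0,0,1,0,-0.006,0,0,1,0,-0.004,0,0,1,0,0,0,0]

```text
t: 4.4
tool_pos: [0.3996, -0.2504, 0.0827]
orientation: [-1.935, 2.475, -0.001]
force: [0.2, -0.1, -0.1]
opening: 0.0004
```

```bash
python3 st.py m3 scene wrist top
```

```text
4.4 [ 0.3996 -0.2504  0.0827] [-0.668 -0.111  1.987 -0.     1.265  1.146] [ 0.18 -0.13 -0.12] 0.0004135085428846301
[[-0.241 -0.97   0.001]
 [-0.97   0.241 -0.001]
 [ 0.    -0.001 -1.   ]]
```

View pics/m3_scene.png

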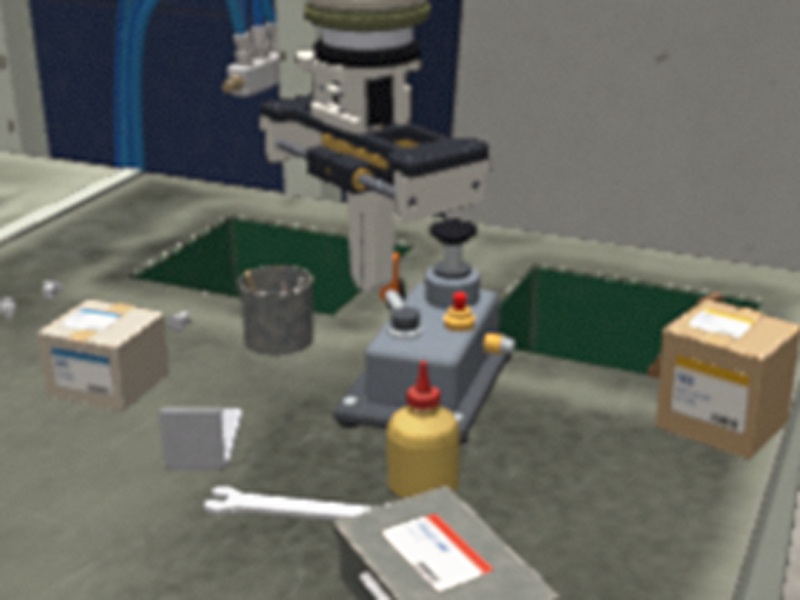

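View pics/m3_wrist.png

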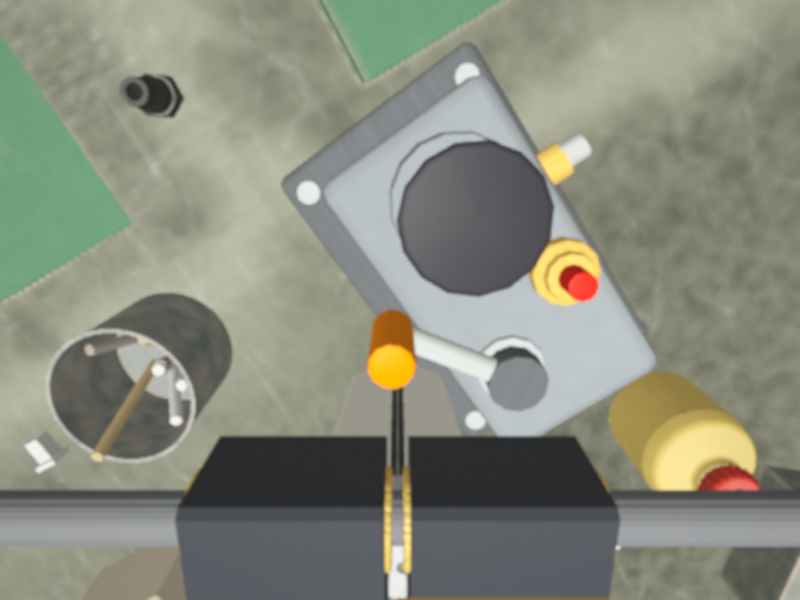

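```bash
cat > lev.py <<'E'
from h import *
import sys
v=[.41379,-.28806,-1.21586]
p=robot.read_camera("wrist");im=p["img"]
hsv=cv2.cvtColor(im,cv2.COLOR_BGR2HSV)
# bright orange top
m=cv2.inRange(hsv,(10,190,200),(20,255,255))
n,l,s,c=cv2.connectedComponentsWithStats(m)
i=1+np.argmax(s[1:,4]);print(s[i],c[i])
X=atz(p,*c[i],.104);
def loc(X):
    d=X[:2]-np.array(v[:2]);co,si=np.cos(v[2]),np.sin(v[2]);return np.array([co*d[0]+si*d[1],-si*d[0]+co*d[1]])
k=loc(X);dl=k-[-.005,-.03];print(X,k,np.linalg.norm(dl),"lever",np.arctan2(dl[1],-dl[0]))
E
python3 lev.py
```

```text
[258 240  33  23  89] [272.79775281 245.98876404]
[ 0.42165266 -0.25407307  0.104     ] [-0.02913596  0.01918407] 0.05478701652913877 lever 1.1145944781284993
```

```bash
sed -i 's/^X=.*/X=atz(p,*([float(a) for a in sys.argv[1:3]] if len(sys.argv)>2 else c[i]),.104)/' lev.py; python3 lev.py 273.7 256.9
```

```text
[258 240  33  18  84] [273.61904762 245.0952381 ]
[ 0.41665919 -0.25319776  0.104     ] [-0.0316921   0.01480604] 0.0521540955750249 lever 1.0335258723878014
```

Request:
jog_arm:
  commands: [1,0,-0.002,0,0,1,0,-0.002,0,0,1,0,0,0,0,1,0,0,0,0]

```text
t: 4.98
tool_pos: [0.4027, -0.2509, 0.0826]
orientation: [-1.935, 2.475, -0.0]
force: [-0.2, -0.7, 0.4]
opening: 0.0004
```

```bash
python3 st.py m4 wrist
```

```text
4.9833 [ 0.4027 -0.2509  0.0826] [-0.665 -0.102  1.978  0.     1.265  1.149] [-0.17 -0.69  0.36] 0.00042533917384598633
[[-0.241 -0.97   0.   ]
 [-0.97   0.241  0.   ]
 [-0.    -0.    -1.   ]]
```

View pics/m4_wrist.png

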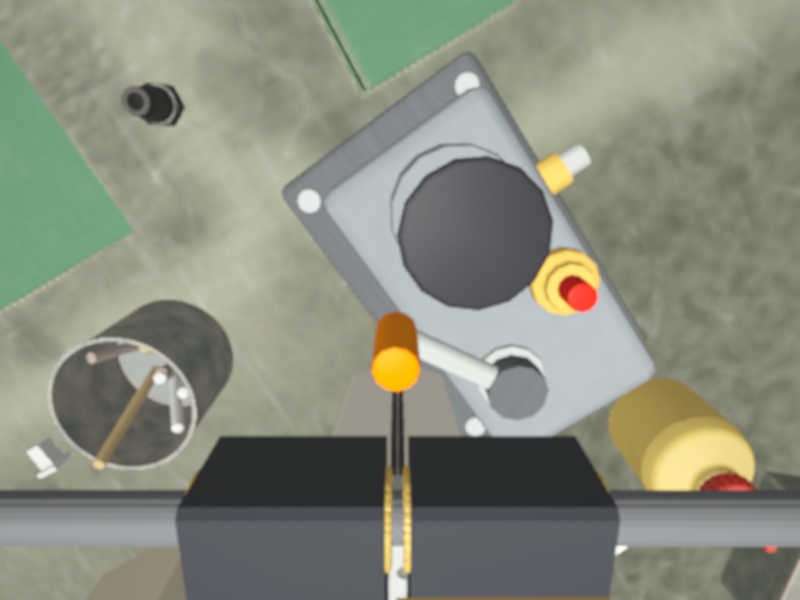

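Request:
jog_arm:
  commands: [1,0,-0.002,0,0,1,0,-0.002,0,0,1,0,0,0,0,1,0,0,0,0]

```text
t: 5.37
tool_pos: [0.4049, -0.2516, 0.0824]
orientation: [1.933, -2.473, -0.005]
force: [-10.6, 1.2, 6.3]
opening: -0.0001
```

```bash
python3 st.py m5 wrist
```

```text
5.3667 [ 0.4049 -0.2516  0.0824] [-0.662 -0.091  1.969 -0.002  1.268  1.153] [-10.64   1.18   6.35] -9.919656799450643e-05
[[-0.241 -0.97  -0.004]
 [-0.97   0.241  0.001]
 [ 0.     0.004 -1.   ]]
```

View pics/m5_wrist.png

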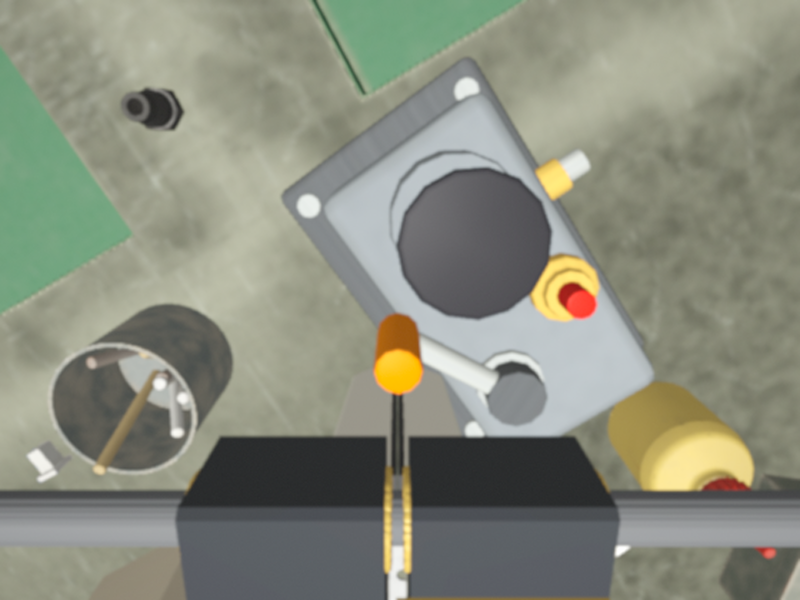

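Request:
jog_arm:
  commands: [1,0,0.015,0,0,1,0,0.015,0,0,1,0,0,-0.03,0,1,0,0,-0.03,0,1,0,0,-0.03,0,1,0,0,0,0,1,0,0,0,0]

```text
t: 6.0
tool_pos: [0.379, -0.2457, 0.1751]
orientation: [-1.934, 2.474, -0.008]
force: [-0.8, 0.0, -1.3]
opening: 0.0004
```

```bash
python3 st.py m6 scene wrist top
```

```text
6.0 [ 0.379  -0.2457  0.1751] [-0.689 -0.265  1.945  0.     1.456  1.126] [-0.8   0.05 -1.29] 0.00041574604370343067
[[-0.241 -0.97   0.004]
 [-0.97   0.241 -0.003]
 [ 0.002 -0.005 -1.   ]]
```

View pics/m6_wrist.png

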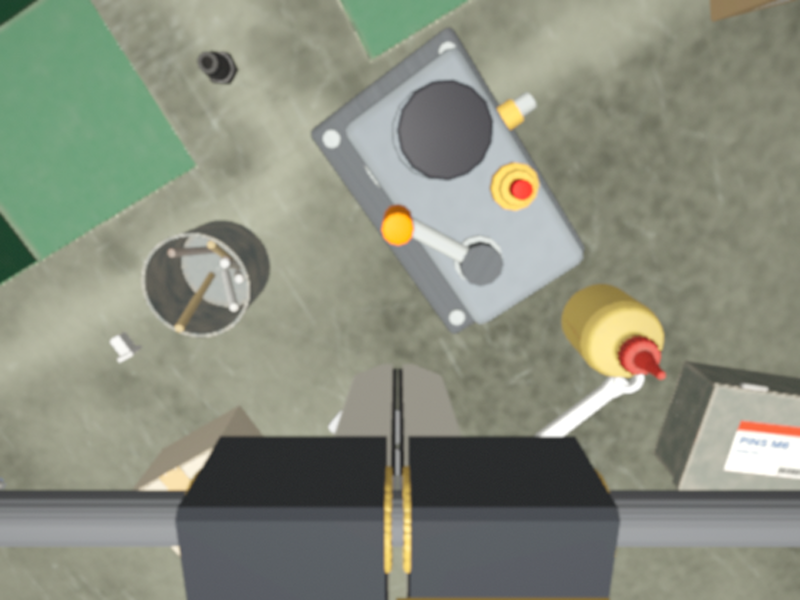

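View pics/m6_top.png

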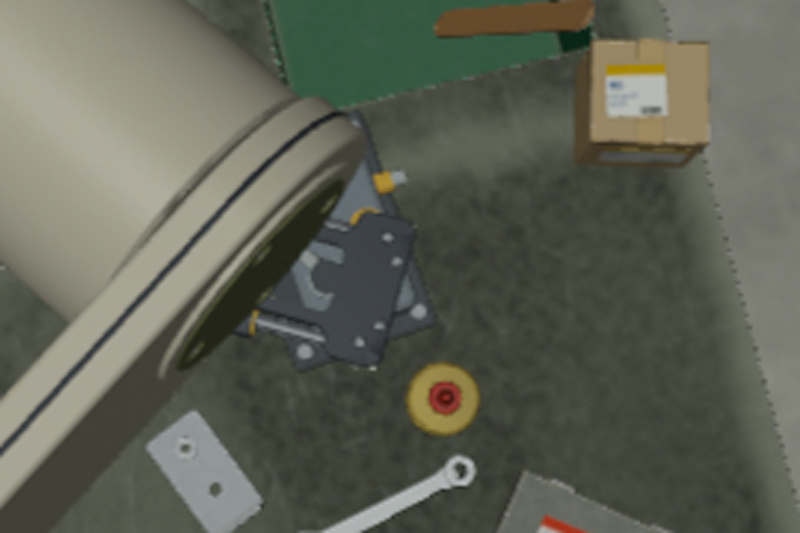

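```bash
python3 lev.py 278.6 158.2; python3 - <<'E'
from h import *
p=robot.read_camera("wrist");print(atz(p,312.2,91,.122),atz(p,365,131.6,.09),atz(p,337.4,183,.08))
st=robot.read_state();R=cv2.Rodrigues(np.array(st["orientation"]))[0];print(R.T@(np.array([.4517,-.2868,.135])-st["tool_pos"]))
E
```

```text
[270 147  19   7  37] [279.         148.94594595]
[ 0.42106793 -0.25615981  0.104     ] [-0.0273825   0.01791058] 0.05288100152073053 lever 1.1337539399137007
[ 0.45508807 -0.28348627  0.122     ] [ 0.42196589 -0.31411017  0.09      ] [ 0.39018358 -0.29104039  0.08      ]
[ 0.02353033 -0.08322298  0.03576257]
```

Request:
jog_arm:
  commands: [1,0.011,-0.03,0,0,1,0.01,-0.03,0,0,1,0,-0.025,0,0,1,0,0,0.02,0,1,0,0,0.016,0,1,0,0,0,0,1,0,0,0,0]

```text
t: 6.83
tool_pos: [0.4535, -0.2845, 0.1346]
orientation: [1.934, -2.474, -0.007]
force: [0.1, 0.0, 0.9]
opening: 0.0005
```

```bash
python3 st.py m7 scene wrist
```

```text
6.8333 [ 0.4535 -0.2845  0.1346] [-0.656  0.016  1.763  0.     1.366  1.159] [0.06 0.01 0.94] 0.0005458705728353681
[[-0.241 -0.97  -0.004]
 [-0.97   0.241  0.003]
 [-0.002  0.004 -1.   ]]
```

View pics/m7_scene.png

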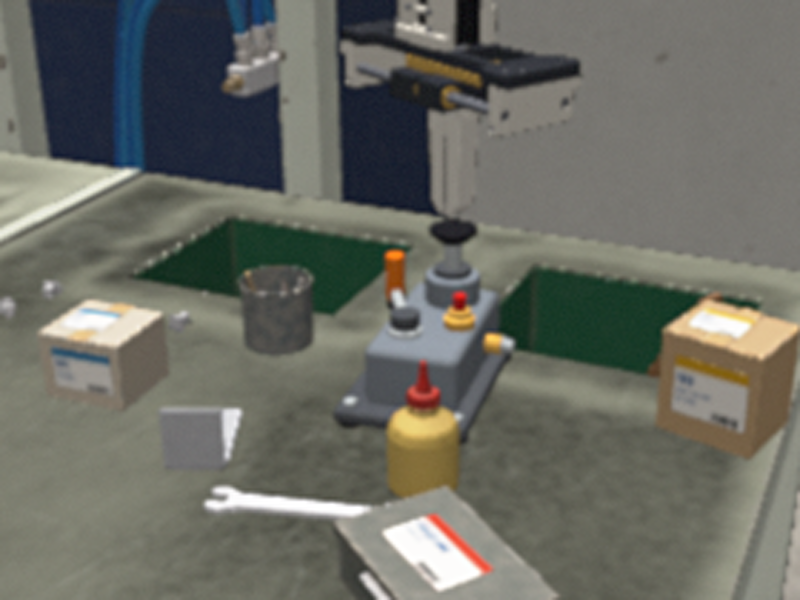

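View pics/m7_wrist.png

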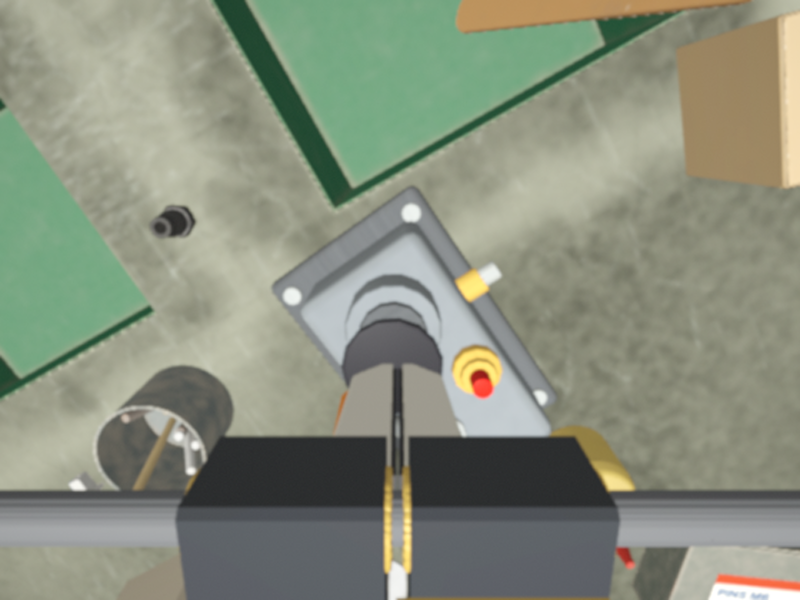

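Request:
jog_arm:
  commands: [1,0,0,0.01,0,1,0,0,0.005,0,1,0,0,0.004,0,1,0,0,0.004,0,1,0,0,0.003,0,1,0,0,0,0,1,0,0,0,0]

```text
t: 7.52
tool_pos: [0.4552, -0.2859, 0.1117]
orientation: [-1.934, 2.475, -0.002]
force: [-1.9, 1.4, 7.2]
opening: 0.0005
```

```bash
python3 st.py m8 scene wrist
```

```text
7.5167 [ 0.4552 -0.2859  0.1117] [-0.656  0.038  1.785 -0.     1.317  1.159] [-1.91  1.39  7.23] 0.0005244881957763044
[[-0.241 -0.97   0.001]
 [-0.97   0.241 -0.001]
 [ 0.001 -0.001 -1.   ]]
```

View pics/m8_scene.png

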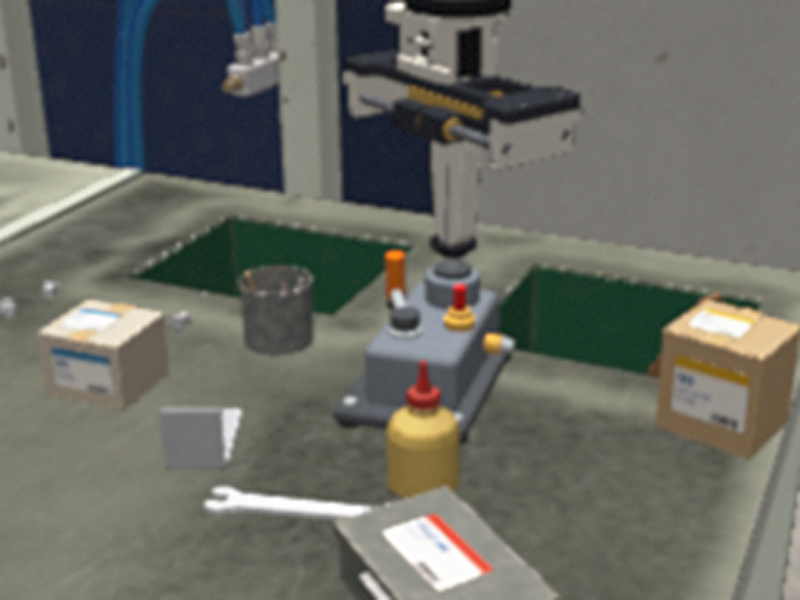

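Request:
jog_arm:
  commands: [1,0,0,0.003,0,1,0,0,0.002,0,1,0,0,0,0,1,0,0,0,0]

```text
t: 7.95
tool_pos: [0.4553, -0.2859, 0.1072]
orientation: [-1.935, 2.475, -0.003]
force: [-3.1, 2.0, 11.1]
opening: 0.0004
```

Request:
jog_arm:
  commands: [1,0,0,-0.011,0,1,0,0,-0.011,0,1,0,0,0,0,1,0,0,0,0,1,0,0,0,0]

```text
t: 8.37
tool_pos: [0.4545, -0.2853, 0.1271]
orientation: [1.935, -2.475, -0.001]
force: [0.0, 0.3, 0.3]
opening: 0.0006
```

```bash
python3 st.py m9 scene wrist
```

```text
8.3667 [ 0.4545 -0.2853  0.1271] [-0.656  0.023  1.771 -0.     1.348  1.159] [0.02 0.33 0.35] 0.0006330753247209944
[[-0.241 -0.97  -0.001]
 [-0.97   0.241  0.   ]
 [-0.     0.001 -1.   ]]
```

View pics/m9_scene.png

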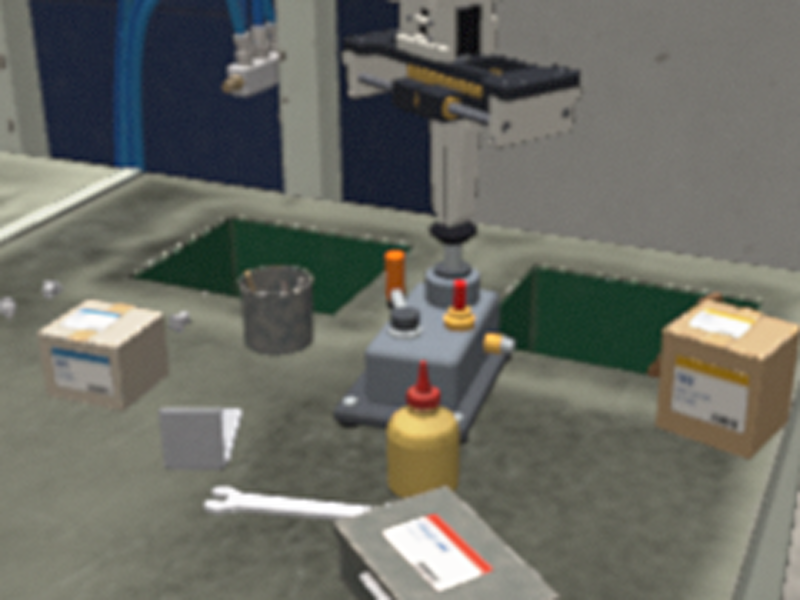

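Request:
jog_arm:
  commands: [1,0,0,0.011,0,1,0,0,0.0055,0,1,0,0,0.0055,0,1,0,0,0,0,1,0,0,0,0,1,0,0,0,0,1,0,0,0,0]

```text
t: 9.05
tool_pos: [0.4556, -0.2861, 0.1072]
orientation: [-1.935, 2.475, -0.003]
force: [-3.9, 2.4, 17.4]
opening: 0.0005
```

Request:
jog_arm:
  commands: [1,0,0,-0.011,0,1,0,0,-0.011,0,1,0,0,0,0,1,0,0,0,0,1,0,0,0,0]

```text
t: 9.47
tool_pos: [0.4542, -0.285, 0.1263]
orientation: [1.934, -2.475, -0.003]
force: [-0.3, 0.7, -0.2]
opening: 0.0005
```

Request:
jog_arm:
  commands: [1,0,0,0.011,0,1,0,0,0.0055,0,1,0,0,0.0055,0,1,0,0,0,0,1,0,0,0,0,1,0,0,0,0,1,0,0,0,0]

```text
t: 10.05
tool_pos: [0.4553, -0.2859, 0.1071]
orientation: [-1.935, 2.475, -0.002]
force: [-4.6, 4.2, 21.4]
opening: 0.0002
```

Request:
jog_arm:
  commands: [1,0,0,-0.011,0,1,0,0,-0.011,0,1,0,0,0,0,1,0,0,0,0,1,0,0,0,0]

```text
t: 10.47
tool_pos: [0.454, -0.285, 0.1261]
orientation: [1.934, -2.475, -0.003]
force: [0.1, 0.2, -0.2]
opening: 0.0003
```

```bash
python3 st.py m10 scene wrist
```

```text
10.4667 [ 0.454  -0.285   0.1261] [-0.656  0.024  1.772 -0.     1.348  1.159] [ 0.14  0.2  -0.18] 0.00025781910376484346
[[-0.241 -0.97  -0.002]
 [-0.97   0.241  0.001]
 [-0.001  0.002 -1.   ]]
```

View pics/m10_scene.png

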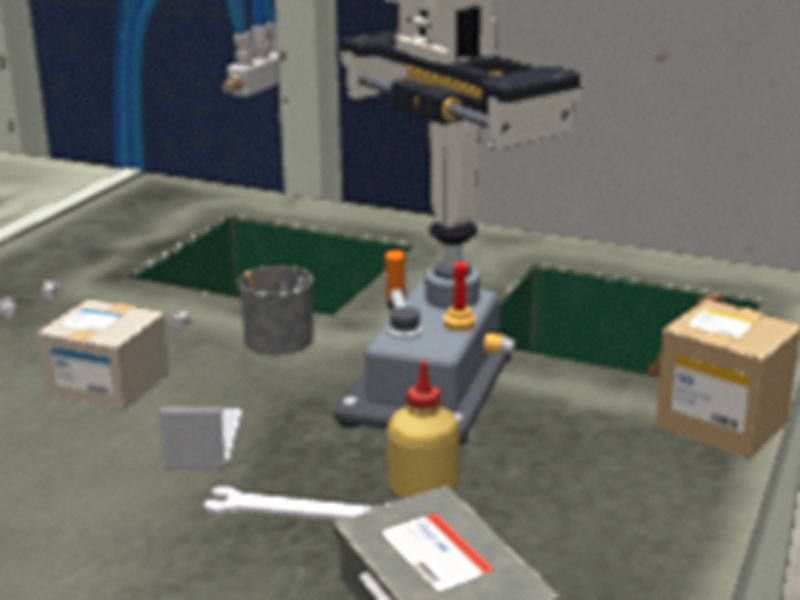

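View pics/m10_wrist.png

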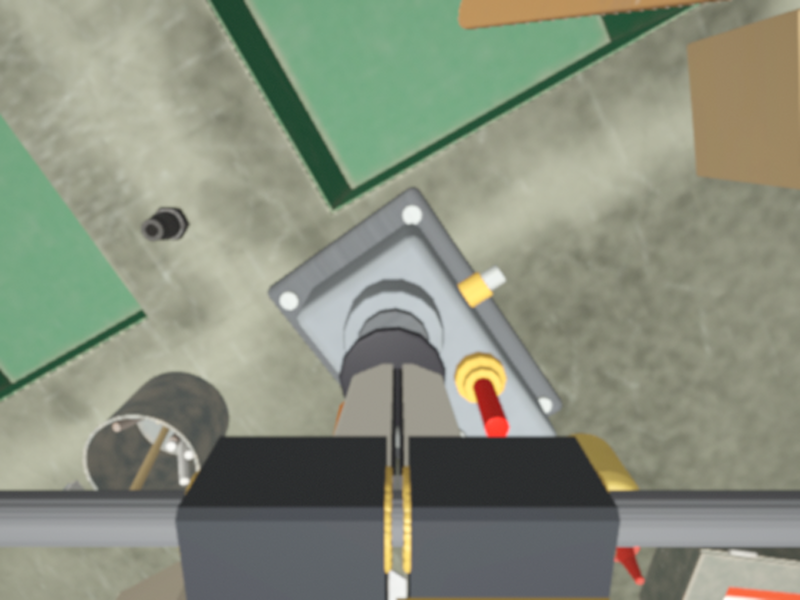

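Request:
jog_arm:
  commands: [1,0,0,0.011,0,1,0,0,0.0055,0,1,0,0,0.0045,0,1,0,0,0,0,1,0,0,0,0,1,0,0,0,0,1,0,0,0,0]

```text
t: 11.15
tool_pos: [0.4554, -0.286, 0.1072]
orientation: [-1.935, 2.475, -0.003]
force: [-0.8, 0.5, 11.7]
opening: 0.0005
```

Request:
jog_arm:
  commands: [1,0,0,-0.011,0,1,0,0,-0.011,0,1,0,0,0,0,1,0,0,0,0,1,0,0,0,0]

```text
t: 11.57
tool_pos: [0.4543, -0.2851, 0.1276]
orientation: [1.935, -2.475, -0.002]
force: [0.4, 0.0, -0.5]
opening: 0.0006
```

Request:
jog_arm:
  commands: [1,0,0,0.011,0,1,0,0,0.0055,0,1,0,0,0.0055,0,1,0,0,0,0,1,0,0,0,0,1,0,0,0,0,1,0,0,0,0]

```text
t: 12.15
tool_pos: [0.4554, -0.2859, 0.1072]
orientation: [-1.935, 2.475, -0.002]
force: [-1.3, 1.5, 12.1]
opening: 0.0008
```

Request:
jog_arm:
  commands: [1,0,0,-0.011,0,1,0,0,-0.011,0,1,0,0,0,0,1,0,0,0,0,1,0,0,0,0]

```text
t: 12.57
tool_pos: [0.4541, -0.285, 0.1272]
orientation: [1.934, -2.475, -0.003]
force: [0.1, 0.1, -0.1]
opening: 0.0007
```

```bash
python3 st.py m11 scene wrist
```

```text
12.5667 [ 0.4541 -0.285   0.1272] [-0.656  0.023  1.771  0.     1.35   1.159] [ 0.05  0.11 -0.15] 0.0007088194722582239
[[-0.241 -0.97  -0.002]
 [-0.97   0.241  0.001]
 [-0.001  0.002 -1.   ]]
```

View pics/m11_scene.png

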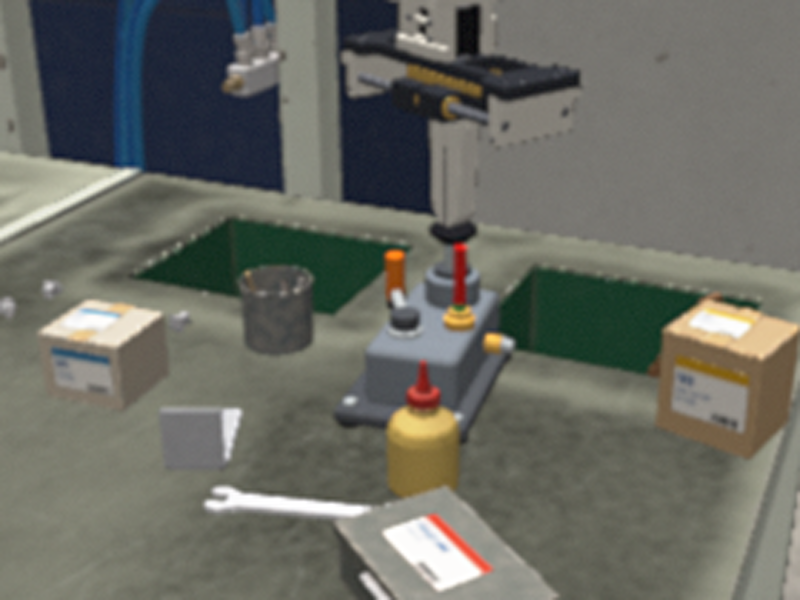

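View pics/m11_wrist.png

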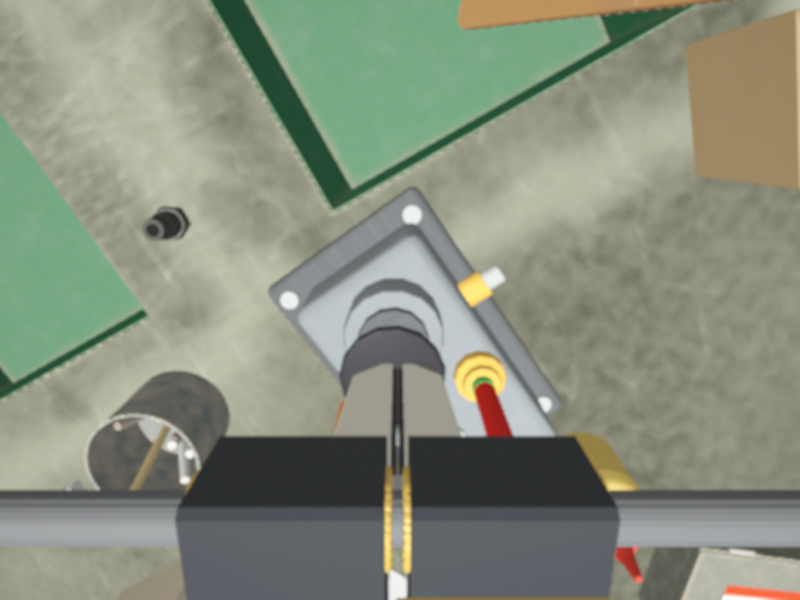

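Request:
jog_arm:
  commands: [1,0,0,0.011,0,1,0,0,0.0055,0,1,0,0,0.0055,0,1,0,0,0,0,1,0,0,0,0,1,0,0,0,0,1,0,0,0,0]

```text
t: 13.25
tool_pos: [0.4554, -0.2859, 0.1072]
orientation: [-1.935, 2.475, -0.002]
force: [-1.4, 0.0, 11.8]
opening: 0.0005
```

Request:
jog_arm:
  commands: [1,0,0,-0.011,0,1,0,0,-0.011,0,1,0,0,0,0,1,0,0,0,0,1,0,0,0,0]

```text
t: 13.67
tool_pos: [0.4542, -0.2851, 0.1274]
orientation: [1.935, -2.475, -0.003]
force: [-0.3, 0.7, -1.2]
opening: 0.0002
```

```bash
python3 st.py m12 scene wrist
```

```text
13.6667 [ 0.4542 -0.2851  0.1274] [-0.656  0.022  1.771  0.     1.35   1.159] [-0.33  0.72 -1.2 ] 0.00015756426650045746
[[-0.241 -0.97  -0.001]
 [-0.97   0.241  0.001]
 [-0.001  0.002 -1.   ]]
```

View pics/m12_scene.png

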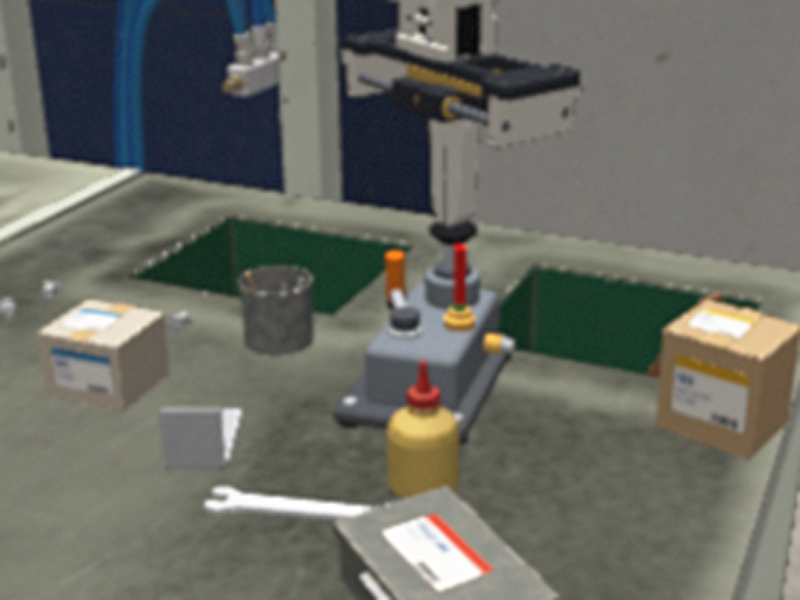

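View pics/m12_wrist.png

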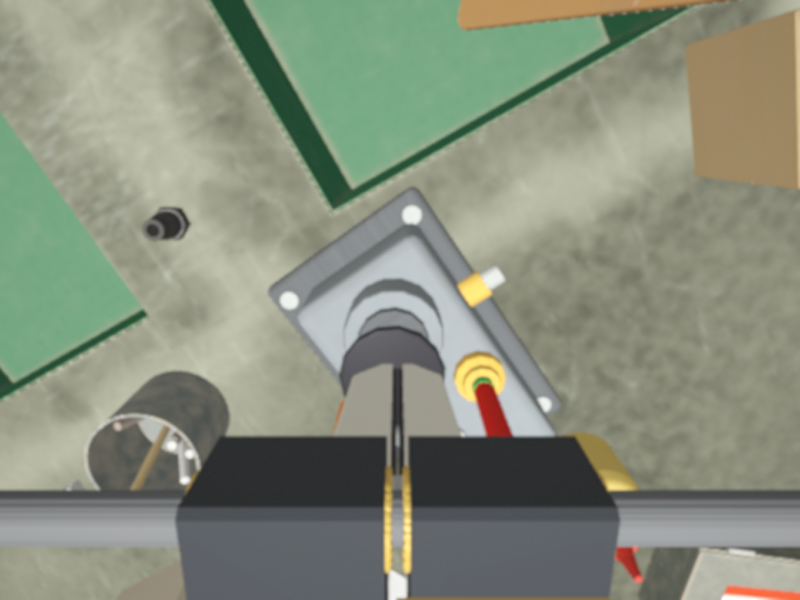

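Request:
jog_arm:
  commands: [1,0,0,-0.03,0,1,0,0,-0.03,0,1,0,0,-0.03,0,1,0,0.03,0,0,1,0,0.03,0,0,1,0,0.03,0,0,1,0,0.03,0,0,1,0,0,0,0,1,0,0,0,0,1,0,0,0,0]

```text
t: 14.6
tool_pos: [0.3386, -0.2567, 0.2185]
orientation: [-1.934, 2.475, -0.001]
force: [1.0, -0.7, 0.6]
opening: 0.0004
```

```bash
python3 st.py m13 scene wrist; python3 - <<'E'
from h import *
p=robot.read_camera("scene");cv2.imwrite("pics/fin.png",cv2.resize(p["img"][150:270,210:350],(700,600),interpolation=cv2.INTER_CUBIC))
for z in (.118,.125): print(proj(p,[.4167,-.319,z]),proj(p,[.419,-.317,z]))
print(proj(p,[.4535,-.285,.122]))
E
```

```text
14.6 [ 0.3386 -0.2567  0.2185] [-0.77  -0.363  1.944  0.     1.56   1.045] [ 0.98 -0.67  0.55] 0.00040076493361014515
[[-0.242 -0.97   0.001]
 [-0.97   0.242 -0.   ]
 [-0.    -0.001 -1.   ]]
(np.float64(290.3905268599384), np.float64(189.57361505624516)) (np.float64(290.28122224250905), np.float64(189.0084078011191))
(np.float64(290.4333446407646), np.float64(186.39902879208375)) (np.float64(290.32353210278757), np.float64(185.8420718084283))
(np.float64(287.9989038119812), np.float64(178.9973495318311))
```

View pics/fin.png

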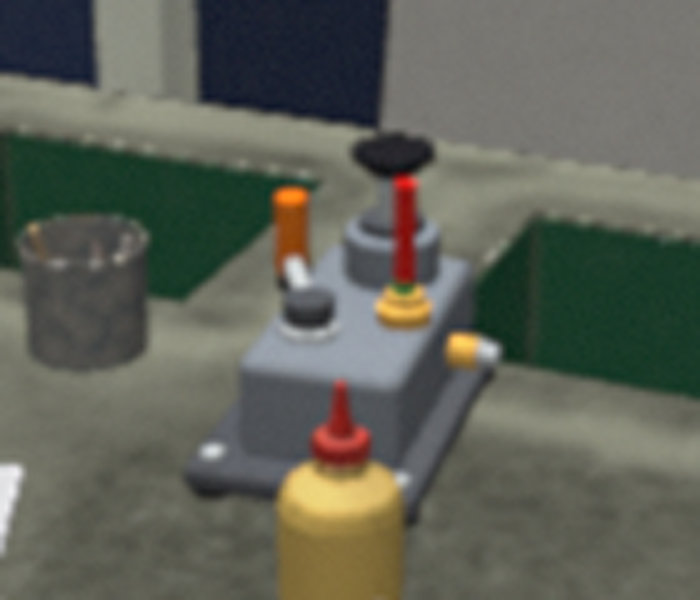

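View pics/m13_wrist.png

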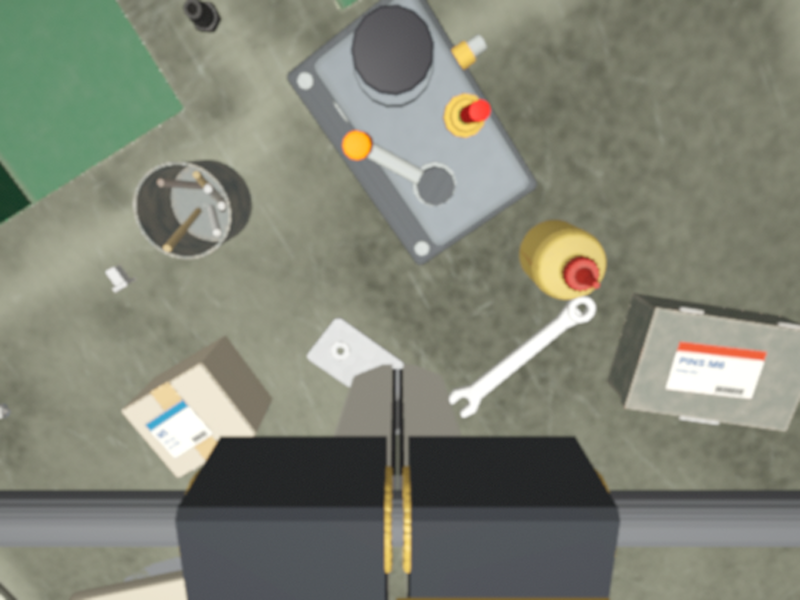

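```bash
python3 -c "
from plant import robot
print(robot.close_job())"
```

```text
the job is handed in; nothing more can be done
None
```

I pushed the release lever fully shut against its stop with the closed fingers. I then gave the plunger six full strokes, letting it come back up after each, and backed the arm off and handed the job in at about 15 s of the 48 s allowed.

**Pin:** in the last scene picture its top lies at row 187, against 186.4 predicted for 125 mm. The green foot band shows, and the pin rose no further on the last stroke.

**Plunger:** its top is seen within about a pixel of the predicted up position.

**Lever:** it measured about 1.13 rad after the push, just over the 1.1 rad stop because of measurement error. In the last pictures it still lies shut.

**Pump and other things:** the wrist camera put the pump about 4–5 mm from where the top camera had it at the start. I can't tell whether that is calibration error or a small shift from the 11 N reached at the lever stop; either is well inside 25 mm. I did not measure the bystanders again at the end. In the last pictures the oil bottle, cup, nose piece and carton look where they were.

**Forces:** the highest wrist force I saw was about 22 N, on one plunger stroke. I saw no sign of the fingers touching the pin.

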